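Seat the fuse holder clips-up in the nest and close the flap

TASK

First move the copper bus bar that lies across the pocket of the grey nest into the black tray, flat on the tray floor beside the other bar. Then set the blue ceramic fuse holder, which stands on its end on the green mat, into the nest's pocket so that it lies flat and fully down with its copper clips facing up, and last swing the sheet-metal flap fully closed over it. Leave everything else where it is.

Things in the scene. Friction and masses are not known exactly. Their poses are not given: they have to be found in the camera images.
- nest: Fixed grey base plate 240 (x) x 210 (y) x 6 mm on the bench, origin at its underside's centre, x towards the hinge (away from the robot within 12 degrees), z up. At its far end: a rear wall at x = 118 mm and, from x = 66 to 116 mm at y = -99 and +99 mm, cheek plates, all 4 mm thick, to 72 mm above the bench. The flap is hinged over them.
- pocket (a point): Centre of the pocket's floor (nest x = -25, y = 0, z = 6 mm); nest axes. Pocket 130 (x) x 64 (y) mm inside. Walls 12 mm high, 8 mm thick: full end walls (80 mm wide, outer faces 146 mm apart); on the long sides only stubs reaching 14 mm in from the end walls, so the middle 102 mm of each long side is open for fingers.
- flap_hinge (a point): Middle of the flap's hinge line, 140 mm along nest x from the pocket centre, 75 mm above the bench; nest axes; the hinge line runs along y.
- flap (a joint): Flap angle, rad: 0 closed (level, reaching from the hinge towards the robot), 1.57 upright, limit 1.75; starts at 1.3 to 1.6. Sheet 232 mm from hinge to free edge, 204 mm wide, 4 mm thick (underside on the hinge line), with a 20 mm lip bent down at the free edge; 0.35 kg. Stiff hinge (0.6 N m): stays where left, must be pushed all the way (5 N at the edge).
- holder_center (a point): Centre of the fuse holder's blue block: 120 long (its z), 56 wide (y), 36 mm thick (x), 0.3-0.5 kg. Its x points out of the clip face, where two copper clips stand 14 mm proud (|y| under 15 mm, 21 to 43 mm from the centre in z both ways); the -x face is the flat dark base. Starts standing on end, z up, clips facing any way. May lie in the pocket either end first.
- flap_edge (a point): Middle of the flap's free edge on the outer face (232 mm from the hinge). Axes turn with the flap: x from the free edge to the hinge, y along the hinge, z out of the outer face.
- bar_center (a point): Centre of the copper bus bar to be moved: 160 mm long (x), 25 mm wide (y), 8 mm thick (z), 0.26 kg. Starts lying lengthwise on top of the pocket's two end walls, its underside 18 mm above the bench, the pocket hollow under its middle.
- twin_center (a point): Centre of the other, identical copper bar, which lies lengthwise in the tray on one side, about 55 mm from the tray's centre line towards tray -y. Leave it.
- tray: Black open tray, fixed, 210 (x) x 170 (y) x 25 mm high outside, walls and floor 4 mm thick. Origin at the centre of its underside, z up.
- mat: Green mat, fixed, 200 x 200 x 3 mm, origin at the centre of its underside. The fuse holder stands near its middle, the can and the relay near corners.
- can: Yellow-labelled can, 48 mm diameter, 90 mm high, standing on the mat; origin at its underside. Leave it.
- relay: Clear relay with black foot, 47 x 47 x 60 mm high, standing on the mat; origin at its underside. Leave it.
- gasket: Black rubber gasket ring, 130 mm outside diameter, 12 mm high, lying on the bench beyond the work area; origin at its underside. Leave it.
- card: Olive-drab conflict monitor card, 170 x 3 x 120 mm, upright in a black foot, 140 mm high in all, beyond the nest; origin at its underside. Leave it.
- screwdriver: Red-handled screwdriver, 200 mm long, lying on the bench beyond the work area, right of the nest. Leave it.
There are look-alikes about, which are no part of the job. There is more than one size of the part that bears holder_center; the job needs the larger. What is shaped like the part that bears bar_center but turquoise is not meant.

How it is judged (in metres and radians):
On the way, in this order (a step that is already met when the one before it is completed fails the run):
1. the bus bar lies flat on the tray floor (z of bar_center in the frame of tray below 0.012 m and x of bar_center in the frame of tray between -0.03 and 0.03 m and y of bar_center in the frame of tray between -0.05 and 0.075 m and angle between bar_center's own z axis and vertical below 0.08 rad), for 0.2 s.
2. the fuse holder lies in the pocket, flat and fully down, clips up (horizontal distance between holder_center and pocket below 0.008 m and z of holder_center in the frame of pocket between 0.014 and 0.022 m and angle between holder_center's own x axis and vertical below 0.07 rad and angle between the z axis of holder_center and the x axis of pocket, either way round below 0.12 rad), for 0.2 s.
At the end, for the whole second after the job is handed in: Bar flat on the tray floor, centre within 30 mm lengthwise of the tray centre, not on the other bar; fuse holder in the pocket, clips up, within 8 mm of its centre, 4 mm in height, 0.07 rad of level, 0.12 rad in yaw; flap within 0.06 rad of closed (all of step 1 and all of step 2 and value of joint flap below 0.06 rad); the robot touches nothing.
It fails at once if the other bar in the tray is shifted by more than 30 mm (distance of twin_center from where it was at the start of the episode above 0.03 m).
It fails at once if the can, relay, gasket, card or screwdriver is shifted by more than 30 mm or the can, relay or card is tipped (distance of any of can, relay, gasket, card, screwdriver from where it was at the start of the episode above 0.03 m or angle between any of can, relay, card's own z axis and vertical above 0.5 rad).
It also fails if it takes over 72 s, if anything falls off the work surface, if the arm or the gripper's body presses on something with over 40 N, if the wrist force passes 120 N, or if a joint passes its speed limit or range.

ROBOT

A 6-joint arm with a two-finger parallel gripper is mounted at the origin on the work surface. World frame = base frame: x ahead of the robot, y to its left, z up, the work surface at z = 0. Lengths are in m, angles in degrees, forces in N, time in s.
With the tool pointing down it reaches from about 0.35 to 0.95 m from the base axis. Payload 17.4 kg.
Tool frame: the origin (TCP) lies at the very end of the fingers, on their centre line; the grasp point (between the pads) lies r.tcp_to_grasp behind it (r.tcp_to_grasp is the distance from the TCP to the grasp point, in m); z points along the fingers, y is the direction in which the jaws open and shut (so a half turn about z gives the same grasp; the last joint's range is limited). The gripper opens to 93 mm and grips with 3 to 60 N. Pads are 15 mm wide; open, the fingers measure 128 mm over their backs; the gripper's body (75 mm by 188 mm) begins 65 mm behind the grasp point.
Start: joints at [74.209, 6.646, 82.598, -0, 90.757, -2.166], TCP at [0.159, 0.656, 0.219] pointing down, gripper open.
Joint ranges: [-162.19, 162.19], [-47.58, 125.68], [4.15, 143.07], [-65.23, 245.23], [0.69, 171.88], [-170.13, 170.13]. Speed limits (degrees/s): [108.29, 108.29, 127.2, 180, 180, 180].

INTERFACE

Orientations are given as a 3x3 rotation matrix whose columns are the frame's x, y, z axes.
In Python, from station import r gives the robot as it stands.
- The arm moves only by the tool carry_out, never from a script. Its argument "commands" is a list that holds one entry, the list of rows, each a list of 6 numbers: the shift along the tool's x, y, z in mm, then the turn, a rotation vector about the tool's x, y, z in degrees. In form: [[[x, y, z, wx, wy, wz], ...]]. A call has 1 to 8 rows; each row is the pose to reach, as a shift and turn from the pose commanded when the call began, along the tool's axes at that moment; what a row does not reach only later rows make up. A row lasts 1/10 s, in which the tool goes at most 50 mm and 8.59 degrees, less where a joint would pass 70% of its speed; a pose out of reach is approached as far as the arm can. A call with a gripper value outside its range is refused whole. "grip" is the closure, from 0 (fully open) to 1 (shut), set as the call begins (left out, the last holds). The fingers move at their own pace and stop on an object; "newtons" is the grip in N (left out, the last holds). Time passes only in rows, so rows that repeat a pose let the fingers close. It gives the time, the measured TCP pose, the force and the opening at its end, in the units of the state.
- r.state(): the state, without advancing time (a new reading comes with each control period).
- r.capture(name): name is "side" or "top" or "wrist"; returns a dict with "frame" (384x512x3 uint8, red, green, blue), "camera_matrix" (3x3 intrinsics, pixels), "D" ([k1, k2, p1, p2, k3] as OpenCV has them; the pictures are not rectified), "R" (3x3) and "t" (3): a world point X has camera coordinates R X + t. Camera axes: x right, y down, z forward; pixel columns grow to the right and rows downward; lengths in m; the calibration is good to about 2 mm. A picture is of the moment at which its call begins. There is no depth.
- r.hand_in(): hands the job in, once; it reports no verdict.
The state is a dict: "time": time; "q": joint angles; "dq": joint speeds; "joint_efforts": joint torques, N m; "tcp_pos": TCP position; "orientation": TCP orientation; "wrist_force": force on the tool from outside, world axes, zero at the start; "ft_torque": the same for the moment, N m; "gripper_width": finger opening in m.
Only numpy, scipy, OpenCV 4.12 (cv2) and the standard library are available. Lean on these libraries where they do the work, as an engineer would, in place of code of your own. Each camera call takes 0.05 s, during which the arm holds its last target. There are 200 camera calls.

## Working session

There is one attempt and no reset: what is moved stays moved. The work goes in short steps, Python scripts to look and compute and a tool call to move; the robot and the scene stay as the last step left them, time stands still between calls to the robot, and variables do not carry over. Pictures are saved under pics/ and viewed, about 8 in all and at most 12, crops included, and the job is handed in when it is done.

Besides the shell and the picture viewer there is one more tool, called after "Call:" in YAML: its name, and indented under it one key for each argument. carry_out: Moves the arm, as the interface text tells. Its arguments: {"type":"object","properties":{"commands":{"type":"array","items":{"type":"array","items":{"type":"array","items":{"type":"number"}}}},"grip":{"type":"number"},"newtons":{"type":"number"}},"required":["commands"]}

```bash
ls; mkdir -p pics; cat > h.py <<'E'
import numpy as np, cv2, pickle
from station import r
def cap(n,save=None):
    c=r.capture(n); 
    if save: cv2.imwrite(f'pics/{save}.png',c['frame'][...,::-1]); pickle.dump(c,open(f'pics/{save}.pkl','wb'))
    return c
def load(s): return pickle.load(open(f'pics/{s}.pkl','rb'))
def ray(c,uv):
    p=cv2.undistortPoints(np.array(uv,float).reshape(-1,1,2),np.array(c['camera_matrix']),np.array(c['D'],float)).reshape(-1,2)
    R=np.array(c['R']);t=np.array(c['t'])
    d=np.c_[p,np.ones(len(p))]@R; o=-R.T@t
    return o,d
def plane(c,uv,z):
    o,d=ray(c,uv); return o+d*((z-o[2])/d[:,2])[:,None]
def proj(c,X):
    R=np.array(c['R']);t=np.array(c['t'])
    return cv2.projectPoints(np.array(X,float).reshape(-1,1,3),cv2.Rodrigues(R)[0],t,np.array(c['camera_matrix']),np.array(c['D'],float))[0].reshape(-1,2)
E
python3 - <<'E'
from h import *
a=cap('top','top0');b=cap('side','side0');
for c in (a,b): print(-np.array(c['R']).T@c['t'], np.array(c['R'])[2])
cv2.imwrite('pics/both0.png',np.hstack([a['frame'],b['frame']])[...,::-1][:, :])
s=r.state();print(s,r.tcp_to_grasp)
big=cv2.resize(a['frame'],(800,600),interpolation=cv2.INTER_CUBIC)
cv2.imwrite('pics/top0b.png',big[...,::-1])
big=cv2.resize(b['frame'],(800,600),interpolation=cv2.INTER_CUBIC)
cv2.imwrite('pics/side0b.png',big[...,::-1])
E
```

```text
pics
[ 0.39127268 -0.07402698  1.12565006] [ 0.1131603  -0.0011941  -0.99357603]
[-0.25657634 -0.99537469  0.7425837 ] [ 0.56055177  0.67709676 -0.47678265]
{'time': 0.1, 'q': array([ 7.42108914e+01,  6.67019001e+00,  8.26293095e+01, -4.42621409e-04,
        9.07555387e+01, -2.16539172e+00]), 'dq': array([-0.01274086,  0.00096337, -0.08162125,  0.03104215,  0.22942928,
        0.07249454]), 'joint_efforts': array([ 8.66039354e-04, -7.22901750e+01, -6.23865151e+01,  7.81026925e-02,
        2.27902061e-02, -8.53868443e-06]), 'tcp_pos': array([0.15895439, 0.65584864, 0.21802124]), 'orientation': array([[-9.71863556e-01,  2.35544398e-01, -2.53943168e-04],
       [ 2.35544533e-01,  9.71863115e-01, -9.26456539e-04],
       [ 2.85763506e-05, -9.60204272e-04, -9.99999539e-01]]), 'wrist_force': array([ 0.43320116,  0.6784632 , -0.0748606 ]), 'ft_torque': array([ 0.0207892 , -0.01188492,  0.02364721]), 'gripper_width': 0.09281699084453811} 0.0188
```

View pics/top0b.png

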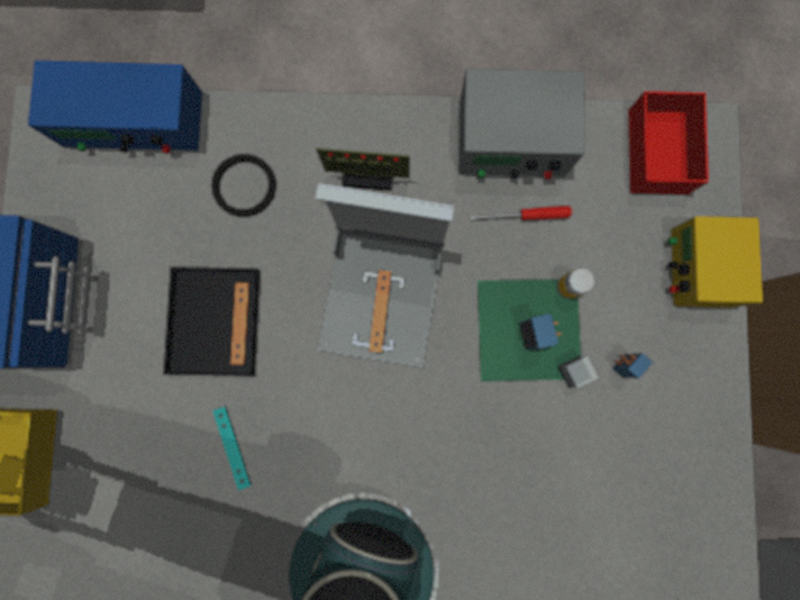

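View pics/side0b.png

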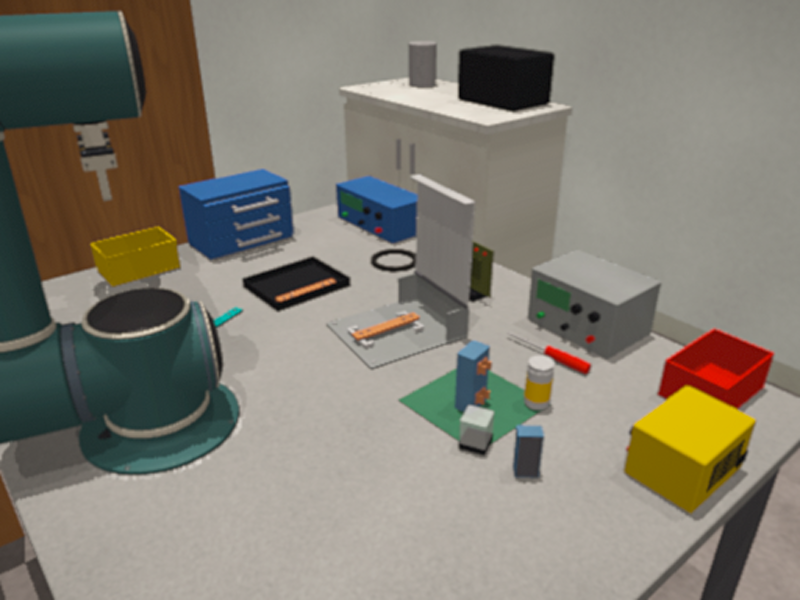

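The top view shows the bar at (380,311), tray at (212,321) with the twin at (239,323), holder on the mat at (540,333) and nest plate with front corners at about (320,354) and (424,366).

There are two blue holders: (540,333) on the mat, large in both views, and (632,364) off the mat, smaller. The first fits. There are three bars: copper on the nest (380,311) is the one meant, copper in the tray (239,323) is the twin, and turquoise (232,447) is not meant.

```bash
python3 - <<'E'
from h import *
c=load('top0');f=c['frame'];hsv=cv2.cvtColor(f,cv2.COLOR_RGB2HSV)
def blobs(m,z,name,mn=30):
    cs,_=cv2.findContours(m.astype(np.uint8),cv2.RETR_EXTERNAL,cv2.CHAIN_APPROX_NONE)
    for k in cs:
        if cv2.contourArea(k)<mn: continue
        W=(plane(c,k.reshape(-1,2),z)[:,:2]*1000).astype(np.float32)
        rc=cv2.minAreaRect(W); print(name,'px',k.reshape(-1,2).mean(0).round(),'rect',np.round(rc[0],1),np.round(rc[1],1),round(rc[2],1))
H,S,V=[hsv[...,i].astype(int) for i in range(3)]
blobs((H>5)&(H<18)&(S>110)&(V>110),0.022,'copper22')
blobs((H>5)&(H<18)&(S>110)&(V>110),0.012,'copper12')
blobs((H>100)&(H<115)&(S>90)&(V>90),0.123,'blue123')
blobs((H>65)&(H<90)&(S>90),0.003,'green',500)
blobs((V<45),0.025,'black',1500)
crop=f[100:250,195:425]; cv2.imwrite('pics/c1.png',cv2.resize(crop,(782,510),interpolation=cv2.INTER_CUBIC)[...,::-1])
E
```

```text
copper22 px [153. 206.] rect [464.3 251.1] [ 26.4 155.5] 90.0
copper22 px [243. 199.] rect [495.1 -20.9] [ 22.8 156.9] 84.6
copper12 px [153. 206.] rect [465.  254.1] [ 26.6 156.9] 90.0
copper12 px [243. 199.] rect [496.  -20.4] [ 23.  158.3] 84.6
blue123 px [409. 234.] rect [ 400.  -483.3] [22.6 35.6] 45.1
blue123 px [348. 212.] rect [ 456.8 -316.5] [53.8 34.2] 14.1
blue123 px [ 13. 187.] rect [502.8 609.6] [261.8  13.9] 0.0
blue123 px [  3. 184.] rect [505.1 630.5] [270.9  30.5] 6.0
blue123 px [67. 60.] rect [872.1 491.7] [125.7 273.1] 0.1
green px [336. 211.] rect [ 466.8 -314.8] [191.5 196.1] 1.5
black px [136. 206.] rect [466.2 302.8] [204.6 172.1] 0.7
```

View pics/c1.png

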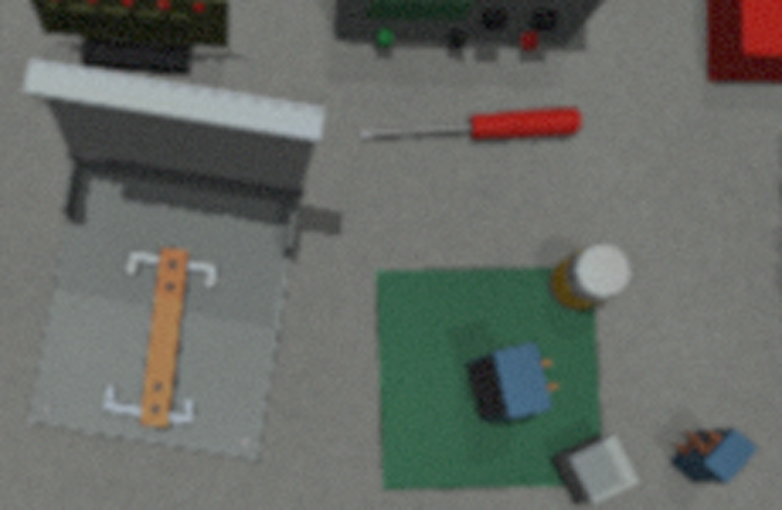

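The crop confirms the large holder on the mat, with its copper clips facing right (crop 550,375). The smaller one is off the mat at (712,455). The pocket wall corners are at about crop (131,252), (216,263), (191,419) and (107,409).

```bash
cat >> h.py <<'E'
from scipy.spatial.transform import Rotation as Ro
def delta(pos,R1=None,s=None):
    s=s or r.state(); R0=np.array(s['orientation']); R1=R0 if R1 is None else R1
    d=R0.T@(np.array(pos)-s['tcp_pos'])*1000
    w=Ro.from_matrix(R0.T@R1).as_rotvec(degrees=True)
    return np.round(np.r_[d,w],1).tolist()
def frame(z,y):
    z=np.array(z,float);z/=np.linalg.norm(z);y=np.array(y,float);y-=z*(z@y);y/=np.linalg.norm(y)
    return np.c_[np.cross(y,z),y,z]
def az(a,): a=np.radians(a);return np.array([np.cos(a),np.sin(a),0])
def gray_corners(): pass
E
python3 - <<'E'
from h import *
c=load('top0')
k=np.array([[131,252],[216,263],[191,419],[107,409]])/3.4+[195,100]-0.35
W=plane(c,k,0.018)*1000;print('pocket outer',W.round(1),W.mean(0).round(1))
for a,b in ((0,3),(1,2)): d=W[a]-W[b];print(np.linalg.norm(d[:2]),np.degrees(np.arctan2(d[1],d[0])))
for a,b in ((0,1),(3,2)): d=W[a]-W[b];print(np.linalg.norm(d[:2]),np.degrees(np.arctan2(d[1],d[0]))-90)
p=plane(c,np.array([[30,422],[256,458]])/3.4+[195,100]-.35,.006)*1000;print('plate front',p.round(1),np.linalg.norm(p[0]-p[1]))
P=W.mean(0)/1000;e=az(-6);h=P[:2]+.14*e[:2]
lip=np.array([[26,75],[320,118]])  # free edge crop
for th in (1.2,1.3,1.4,1.5,1.6):
    q=[np.r_[h-.232*np.cos(th)*e[:2]+s*.102*az(84)[:2],.075+.232*np.sin(th)] for s in(1,-1)]
    print(th,((proj(c,q)-[195,100])*3.4).round())
print(delta([.495,-.0209,.22],frame([0,0,-1],az(84.6))))
E
```

```text
pocket outer [[571.2  11.7  18. ]
 [563.2 -65.5  18. ]
 [421.9 -47.   18. ]
 [428.9  28.2  18. ]] [496.3 -18.2  18. ]
143.26113866641646 -6.622105514560077
142.43890827218908 -7.478732770131449
77.62173124191732 -5.940070567614228
75.50727601650205 -5.284868817309231
plate front [[ 415.8   98.2    6. ]
 [ 388.9 -106.1    6. ]] 206.02959099620819
1.2 [[  5. 196.]
 [300. 234.]]
1.3 [[  8. 162.]
 [305. 201.]]
1.4 [[ 12. 128.]
 [309. 167.]]
1.5 [[ 16.  94.]
 [314. 133.]]
1.6 [[ 21.  61.]
 [318.  99.]]
[-486.0, -578.6, -1.4, -0.1, -0.0, -8.2]
```

Call:
carry_out:
  commands:
    - [[-486,-579,0,0,0,-8.2],[-486,-579,0,0,0,-8.2],[-486,-579,0,0,0,-8.2],[-486,-579,0,0,0,-8.2],[-486,-579,0,0,0,-8.2],[-486,-579,0,0,0,-8.2],[-486,-579,0,0,0,-8.2],[-486,-579,0,0,0,-8.2]]
  grip: 0.45

```text
time: 0.9
tcp_pos: [0.337, 0.2958, 0.2185]
orientation: [[-0.996, 0.094, 0.0], [0.094, 0.996, 0.0], [-0.0, 0.0, -1.0]]
wrist_force: [1.3, 1.8, 0.0]
gripper_width: 0.0513
```

```bash
python3 - <<'E'
from h import *
s=r.state();print(s['time'],s['q'],s['tcp_pos']);print(delta([.495,-.02,.20],frame([0,0,-1],az(84.6))))
E
```

```text
0.9 [ 3.80180983e+01 -2.25974065e+01  1.08893715e+02 -3.38826591e-03
  9.36950483e+01 -4.65878472e+01] [0.33698453 0.29579794 0.21849001]
[-187.0, -299.5, 18.5, 0.0, 0.0, 0.0]
```

Call:
carry_out:
  commands:
    - [[-187,-300,18,0,0,0],[-187,-300,18,0,0,0],[-187,-300,18,0,0,0],[-187,-300,18,0,0,0],[-187,-300,18,0,0,0],[-187,-300,18,0,0,0],[-187,-300,18,0,0,0],[-187,-300,18,0,0,0]]

```text
time: 1.7
tcp_pos: [0.4955, -0.0228, 0.1996]
orientation: [[-0.995, 0.099, -0.002], [0.099, 0.995, -0.001], [0.001, -0.001, -1.0]]
wrist_force: [-0.3, 0.1, 0.4]
gripper_width: 0.0511
```

```bash
python3 - <<'E'
from h import *
c=cap('wrist','w1');s=r.state();print(s['time'],s['q'],s['tcp_pos'],s['dq'].round(1))
f=c['frame'];hsv=cv2.cvtColor(f,cv2.COLOR_RGB2HSV);H,S,V=[hsv[...,i].astype(int) for i in range(3)]
m=((H>5)&(H<18)&(S>110)&(V>90)).astype(np.uint8)
cs,_=cv2.findContours(m,cv2.RETR_EXTERNAL,cv2.CHAIN_APPROX_NONE)
for k in cs:
    if cv2.contourArea(k)>200:
        W=(plane(c,k.reshape(-1,2),.026)[:,:2]*1000).astype(np.float32);print(k.reshape(-1,2).min(0),k.reshape(-1,2).max(0),cv2.minAreaRect(W))
cv2.imwrite('pics/w1b.png',f[...,::-1])
E
```

```text
1.75 [-5.39080038e+00 -1.58330143e+01  1.05500650e+02 -1.39133106e-02
  9.04312580e+01 -8.97458011e+01] [ 0.49501803 -0.02117325  0.1997025 ] [ 3.8 -2.   0.9  0.5  0.8  2.6]
[244  91] [269 245] ((494.43023681640625, -20.874025344848633), (24.67287826538086, 158.94200134277344), 84.98339080810547)
[493  42] [511 192] ((463.9429016113281, 234.32330322265625), (154.4044647216797, 21.713048934936523), 4.5937018394470215)
```

View pics/w1b.png

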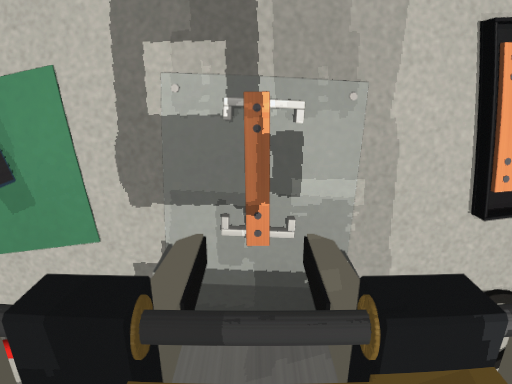

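The wrist view shows the bar centred between the open fingers (bar at 244–269, 91–245), with the clear hollow of the pocket below it. Descending straight.

Call:
carry_out:
  commands:
    - [[0,0,50,0,0,0],[0,0,100,0,0,0],[0,0,140,0,0,0],[0,0,165,0,0,0],[0,0,180,0,0,0],[0,0,187,0,0,0],[0,0,187,0,0,0]]

```text
time: 2.45
tcp_pos: [0.4946, -0.0182, 0.0138]
orientation: [[-0.996, 0.094, -0.0], [0.094, 0.996, 0.0], [0.0, 0.0, -1.0]]
wrist_force: [0.8, 0.8, 0.7]
gripper_width: 0.0509
```

Call:
carry_out:
  commands:
    - [[0,0,0,0,0,0],[0,0,0,0,0,0],[0,0,0,0,0,0],[0,0,0,0,0,0],[0,0,0,0,0,0]]
  grip: 0.9
  newtons: 40

```text
time: 2.95
tcp_pos: [0.4949, -0.0188, 0.0143]
orientation: [[-0.996, 0.095, 0.001], [0.095, 0.996, -0.0], [-0.001, -0.0, -1.0]]
wrist_force: [-1.1, -1.3, 6.4]
gripper_width: 0.0241
```

Call:
carry_out:
  commands:
    - [[0,0,-20,0,0,0],[0,0,-60,0,0,0],[0,0,-100,0,0,0],[0,0,-100,0,0,0]]

```text
time: 3.35
tcp_pos: [0.4965, -0.0188, 0.1189]
orientation: [[-0.995, 0.095, 0.007], [0.095, 0.996, -0.001], [-0.007, 0.0, -1.0]]
wrist_force: [1.1, -0.4, -3.0]
gripper_width: 0.0248
```

```bash
python3 - <<'E'
from h import *
s=r.state();print(s['time'],s['q'],s['tcp_pos'],s['gripper_width']);print(delta([.466,.325,.113],frame([0,0,-1],az(90.5))))
E
```

```text
3.35 [-5.11401792e+00 -1.38407659e+01  1.11435660e+02  6.17435729e-03
  8.20050751e+01 -8.96867478e+01] [ 0.4965399  -0.01880315  0.11893292] 0.024826312684768023
[63.0, 339.4, 5.5, -0.0, 0.4, -5.9]
```

Call:
carry_out:
  commands:
    - [[63,339,5,0,0,-6],[63,339,5,0,0,-6],[63,339,5,0,0,-6],[63,339,5,0,0,-6],[63,339,5,0,0,-6],[63,339,5,0,0,-6],[63,339,5,0,0,-6],[63,339,5,0,0,-6]]

```text
time: 4.15
tcp_pos: [0.4624, 0.3287, 0.1071]
orientation: [[-1.0, -0.014, -0.002], [-0.014, 1.0, 0.0], [0.002, 0.0, -1.0]]
wrist_force: [0.5, -0.2, -3.5]
gripper_width: 0.0241
```

Call:
carry_out:
  commands:
    - [[0,0,0,0,0,0],[0,0,0,0,0,0]]

```text
time: 4.35
tcp_pos: [0.4638, 0.324, 0.1079]
orientation: [[-1.0, -0.01, -0.001], [-0.01, 1.0, -0.001], [0.001, -0.001, -1.0]]
wrist_force: [-0.1, 0.2, -3.0]
gripper_width: 0.0244
```

```bash
python3 - <<'E'
from h import *
s=r.state();print(s['time'],s['q'],s['tcp_pos'],s['gripper_width']);print(delta([.466,.325,.006],frame([0,0,-1],az(90.5))))
c=cap('wrist','w2');d=cap('top','t2');b=cap('side','s2')
cv2.imwrite('pics/m2.png',np.hstack([cv2.resize(c['frame'],(400,300)),cv2.resize(b['frame'][50:242,64:320],(400,300))])[...,::-1])
E
```

```text
4.35 [ 3.23588357e+01 -3.97357920e+00  1.03787169e+02 -9.24197423e-03
  8.02485190e+01 -5.81910877e+01] [0.46378054 0.32398777 0.10790327] 0.024429793247594193
[-2.3, 1.1, 101.9, -0.0, -0.0, 0.1]
```

View pics/m2.png

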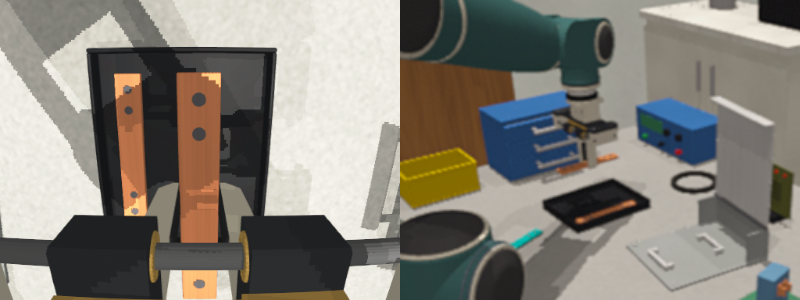

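The bar is held lengthwise in the tray's clear half, with the twin at left (130,140). Lowering and releasing.

Call:
carry_out:
  commands:
    - [[-2,1,40,0,0,0],[-2,1,75,0,0,0],[-2,1,93,0,0,0],[-2,1,101,0,0,0],[-2,1,101,0,0,0],[-2,1,101,0,0,0]]

```text
time: 5.1
tcp_pos: [0.4666, 0.3259, 0.0089]
orientation: [[-1.0, -0.01, 0.001], [-0.01, 1.0, 0.001], [-0.001, 0.001, -1.0]]
wrist_force: [1.0, 0.6, -1.7]
gripper_width: 0.0245
```

Call:
carry_out:
  commands:
    - [[0,0,0,0,0,0],[0,0,0,0,0,0],[0,0,0,0,0,0],[0,0,0,0,0,0],[0,0,0,0,0,0]]
  grip: 0.5

```text
time: 5.6
tcp_pos: [0.4659, 0.3259, 0.0078]
orientation: [[-1.0, -0.01, 0.0], [-0.01, 1.0, 0.0], [-0.0, 0.0, -1.0]]
wrist_force: [-0.0, -0.2, 0.4]
gripper_width: 0.0463
```

Call:
carry_out:
  commands:
    - [[0,0,-30,0,0,0],[0,0,-80,0,0,0],[0,0,-130,0,0,0],[0,0,-180,0,0,0],[0,0,-220,0,0,0],[0,0,-220,0,0,0]]

```text
time: 6.2
tcp_pos: [0.4672, 0.3267, 0.2342]
orientation: [[-1.0, -0.01, 0.007], [-0.01, 1.0, 0.005], [-0.007, 0.004, -1.0]]
wrist_force: [-0.1, 0.5, -0.4]
gripper_width: 0.0463
```

```bash
python3 - <<'E'
from h import *
s=r.state();print(s['time'],s['q'],s['tcp_pos'],s['gripper_width'])
c=cap('wrist','w3')
f=c['frame'];hsv=cv2.cvtColor(f,cv2.COLOR_RGB2HSV);H,S,V=[hsv[...,i].astype(int) for i in range(3)]
m=((H>5)&(H<18)&(S>110)&(V>70)).astype(np.uint8)
cs,_=cv2.findContours(m,cv2.RETR_EXTERNAL,cv2.CHAIN_APPROX_NONE)
for k in cs:
    if cv2.contourArea(k)>100:
        W=(plane(c,k.reshape(-1,2),.012)[:,:2]*1000).astype(np.float32);print(k.reshape(-1,2).min(0),k.reshape(-1,2).max(0),cv2.minAreaRect(W))
# nest in t2
c=load('t2');g=cv2.resize(c['frame'][120:260,190:390],(800,560),interpolation=cv2.INTER_CUBIC);cv2.imwrite('pics/t2b.png',g[...,::-1])
E
```

```text
6.2 [ 3.23974289e+01 -7.00415757e+00  9.47889462e+01  7.24293751e-04
  9.17327066e+01 -5.81802940e+01] [0.46717062 0.32665129 0.23416047] 0.04632484642317048
[242  90] [264 227] ((466.62548828125, 325.4963073730469), (159.4200897216797, 25.264677047729492), 1.0211248397827148)
[177  88] [204 225] ((464.87750244140625, 254.7611846923828), (26.484914779663086, 159.30516052246094), 89.8478775024414)
```

View pics/t2b.png

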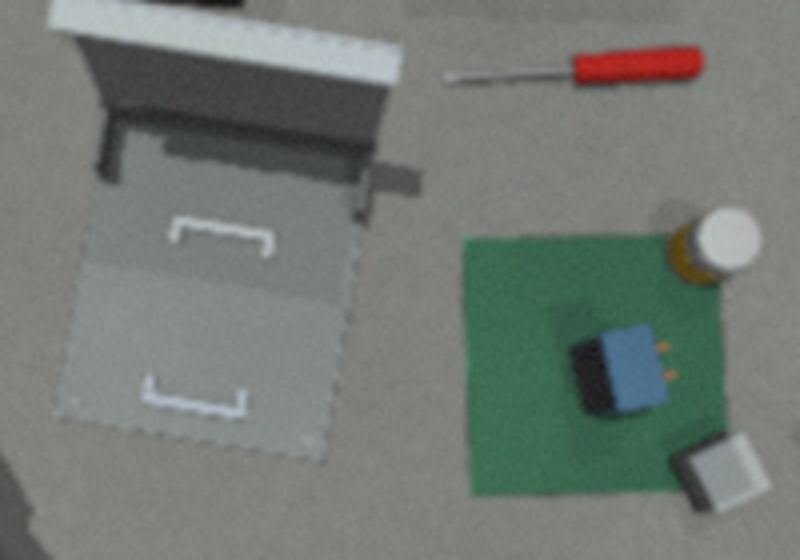

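Bar at (466.6, 325.5) mm measures 159 x 25 at floor height, so it lies flat 71 mm from the twin. The crop shows the emptied pocket walls (146–272, 215–415) and the holder at (632,368) with the can and relay close on its clip side. I'll measure the pocket from the wrist view, then go above the mat.

```bash
python3 - <<'E'
from h import *
c=load('w1');f=c['frame'];g=cv2.cvtColor(f,cv2.COLOR_RGB2GRAY)
m=(g>205)
m[:85]=0;m[245:]=0;m[:,:205]=0;m[:,320:]=0
n,l,st,ce=cv2.connectedComponentsWithStats(m.astype(np.uint8))
print([ (st[i].tolist()) for i in range(1,n) if st[i][4]>15])
ok=[i for i in range(1,n) if st[i][4]>15]
ys,xs=np.nonzero(np.isin(l,ok)); W=(plane(c,np.c_[xs,ys],.018)[:,:2]*1000).astype(np.float32);print(cv2.minAreaRect(W))
c=load('t2');g=cv2.cvtColor(c['frame'],cv2.COLOR_RGB2GRAY);m=(g>165);m[:172]=0;m[230:]=0;m[:,:222]=0;m[:,262:]=0
ys,xs=np.nonzero(m);print(len(xs),xs.min(),xs.max(),ys.min(),ys.max());W=(plane(c,np.c_[xs,ys],.018)[:,:2]*1000).astype(np.float32);print(cv2.minAreaRect(W))
print(delta([.457,-.27,.35],frame([0,0,-1],az(14))))
E
```

```text
[[224, 98, 4, 7, 22], [270, 100, 35, 8, 228], [224, 106, 4, 10, 29], [297, 110, 7, 13, 85], [223, 230, 23, 6, 44], [271, 232, 23, 4, 35]]
((494.889892578125, -16.245559692382812), (78.32705688476562, 143.56146240234375), 82.389892578125)
103 226 257 175 223
((495.14434814453125, -16.51778793334961), (76.01010131835938, 142.14874267578125), 81.94893646240234)
[15.1, -595.9, -120.9, 0.3, 0.1, 76.6]
```

Call:
carry_out:
  commands:
    - [[0,-40,-50,0,0,5],[15,-596,-120,0,0,77],[15,-596,-120,0,0,77],[15,-596,-120,0,0,77],[15,-596,-120,0,0,77],[15,-596,-120,0,0,77],[15,-596,-120,0,0,77],[15,-596,-120,0,0,77]]
  grip: 0

```text
time: 7.05
tcp_pos: [0.4598, -0.0537, 0.3152]
orientation: [[-0.424, 0.906, -0.001], [0.906, 0.424, 0.0], [0.001, -0.001, -1.0]]
wrist_force: [0.7, 0.9, -0.5]
gripper_width: 0.0928
```

```bash
python3 - <<'E'
from h import *
s=r.state();print(s['time'],s['q'],s['tcp_pos'],s['gripper_width']);print(delta([.457,-.27,.35],frame([0,0,-1],az(14))))
E
```

```text
7.05 [-9.82013317e+00 -2.05060853e+01  9.85010562e+01  2.02968498e-03
  1.02082844e+02 -3.48911110e+01] [ 0.45979649 -0.05369723  0.31521553] 0.09277316661627281
[-194.7, -94.2, -34.8, -0.1, -0.0, 11.1]
```

Call:
carry_out:
  commands:
    - [[-195,-94,-35,0,0,11],[-195,-94,-35,0,0,11],[-195,-94,-35,0,0,11],[-195,-94,-35,0,0,11],[-195,-94,-35,0,0,11],[-195,-94,-35,0,0,11],[-195,-94,-35,0,0,11]]

```text
time: 7.75
tcp_pos: [0.4592, -0.2682, 0.3499]
orientation: [[-0.248, 0.969, -0.002], [0.969, 0.248, 0.001], [0.002, -0.001, -1.0]]
wrist_force: [-0.0, 0.2, 0.1]
gripper_width: 0.093
```

```bash
python3 - <<'E'
from h import *
s=r.state();print(s['time'],s['q'],s['tcp_pos'],s['gripper_width'])
c=cap('wrist','w4');cv2.imwrite('pics/w4b.png',c['frame'][...,::-1])
f=c['frame'];hsv=cv2.cvtColor(f,cv2.COLOR_RGB2HSV);H,S,V=[hsv[...,i].astype(int) for i in range(3)]
for nm,m,z in (('blue',(H>100)&(H<116)&(S>80)&(V>110),.123),('cop',(H>5)&(H<18)&(S>110)&(V>70),.085)):
  cs,_=cv2.findContours(m.astype(np.uint8),cv2.RETR_EXTERNAL,cv2.CHAIN_APPROX_NONE)
  for k in cs:
    if cv2.contourArea(k)>60:
        W=(plane(c,k.reshape(-1,2),z)[:,:2]*1000).astype(np.float32);print(nm,k.reshape(-1,2).min(0),k.reshape(-1,2).max(0),cv2.minAreaRect(W))
E
```

```text
7.75 [-3.30416008e+01 -1.13617217e+01  8.80167071e+01  1.21344300e-02
  1.03463281e+02 -4.74138027e+01] [ 0.45918977 -0.26818166  0.34990697] 0.0930133663522046
blue [163 288] [191 309] ((404.4479064941406, -473.18804931640625), (22.782535552978516, 35.473812103271484), 49.2135124206543)
blue [228 190] [246 202] ((446.9450988769531, -308.26434326171875), (21.147111892700195, 12.752352714538574), 60.31681823730469)
cop [110 370] [175 383] ((368.6430358886719, -659.7763061523438), (109.71365356445312, 28.125579833984375), 17.373502731323242)
cop [181 282] [195 297] ((414.1283874511719, -475.9859619140625), (15.653852462768555, 23.84746551513672), 49.26001739501953)
cop [187 267] [198 281] ((416.25506591796875, -450.1604919433594), (11.800437927246094, 21.45507049560547), 45.6948356628418)
```

View pics/w4b.png

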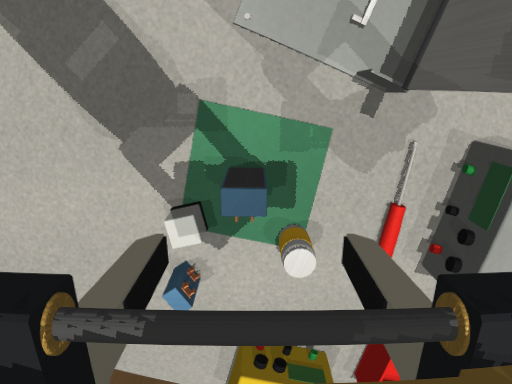

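The wrist view shows the holder's top face at about (222–268, 190–216) with clips facing down in the image. The relay is at (185,228) and the can at (298,262).

```bash
python3 - <<'E'
from h import *
c=load('w4');f=c['frame'];hsv=cv2.cvtColor(f,cv2.COLOR_RGB2HSV);H,S,V=[hsv[...,i].astype(int) for i in range(3)]
m=((H>98)&(H<118)&(S>80)&(V>55));m[:160]=0;m[240:]=0;m[:,:205]=0;m[:,285:]=0
cs,_=cv2.findContours(m.astype(np.uint8),cv2.RETR_EXTERNAL,cv2.CHAIN_APPROX_NONE)
for k in cs:
    if cv2.contourArea(k)>60:
        W=(plane(c,k.reshape(-1,2),.123)[:,:2]*1000).astype(np.float32);print(k.reshape(-1,2).min(0),k.reshape(-1,2).max(0),cv2.minAreaRect(W))
print(plane(c,[[299,263]],.093)*1000, plane(c,[[185,226]],.063)*1000)
H0=np.array([.4568,-.3165,.063]);
for a in (13,14,15): pass
yh=az(14);xh=np.array([yh[1],-yh[0],0]);zh=np.array([0,0,1.])
al=np.radians(50);u=xh*np.sin(al)+zh*np.cos(al);R=frame(-u,yh)
G=H0+.006*xh+.024*zh; T=G-u*.0188
print('pre',T+.12*u,'final',T);print(delta(T+.15*u,R));print(R)
E
```

```text
[221 168] [266 216] ((455.0518798828125, -304.93145751953125), (53.94676208496094, 59.37716293334961), 12.774432182312012)
[[ 553.20899578 -392.68987221   93.        ]] [[ 388.925897   -391.45589458   63.        ]]
pre [ 0.47700621 -0.39754269  0.15205011] final [ 0.45476746 -0.30834793  0.07491559]
[-153.4, -15.3, 178.8, -0.2, 49.9, 0.4]
[[-1.55504397e-01  9.70295726e-01 -1.85322924e-01]
 [ 6.23694071e-01  2.41921896e-01  7.43289649e-01]
 [ 7.66044443e-01  1.37067389e-17 -6.42787610e-01]]
```

Both views agree on the holder centre (457, -316), with its width axis at about 13.5°. Moving to a 50° tilted pre-grasp on the clip side, above the can and relay.

Call:
carry_out:
  commands:
    - [[-50,0,0,0,8,0],[-90,-5,20,0,16,0],[-130,-10,50,0,24,0],[-169,-15,90,0,32,0],[-169,-15,130,0,40,0],[-169,-15,166,0,48,0],[-169,-15,166,0,50,0],[-169,-15,166,0,50,0]]

```text
time: 8.6
tcp_pos: [0.4873, -0.435, 0.1843]
orientation: [[-0.159, 0.968, -0.193], [0.621, 0.25, 0.743], [0.767, -0.002, -0.641]]
wrist_force: [0.7, 0.3, 1.0]
gripper_width: 0.0934
```

```bash
python3 - <<'E'
from h import *
s=r.state();print(s['time'],s['q'].round(1),s['tcp_pos'],s['wrist_force'])
c=cap('wrist','w5')
f=c['frame'];hsv=cv2.cvtColor(f,cv2.COLOR_RGB2HSV);H,S,V=[hsv[...,i].astype(int) for i in range(3)]
big=cv2.cvtColor(f,cv2.COLOR_RGB2BGR);cv2.imwrite('pics/w5b.png',big)
yh=az(13.5);xh=np.array([yh[1],-yh[0],0]);zh=np.array([0,0,1.]);H0=np.array([.457,-.3165,.063])
print('expected top corners clip side',proj(c,[H0+.018*xh+.06*zh+k*.028*yh for k in(1,-1)]).round(),'bottom',proj(c,[H0+.018*xh-.06*zh+k*.028*yh for k in(1,-1)]).round())
al=np.radians(50);u=xh*np.sin(al)+zh*np.cos(al);R=frame(-u,yh);T=H0+.006*xh+.024*zh-u*.0188
print(delta(T+.17*u,R),delta(T,R))
E
```

```text
8.6 [-52.1  32.6  63.5  23.1 129.2 -59.3] [ 0.48726196 -0.43499689  0.18433753] [0.68007197 0.26851868 1.04607564]
expected top corners clip side [[288. 166.]
 [222. 165.]] bottom [[280. 231.]
 [230. 231.]]
[-2.1, -2.1, 2.7, -0.7, 0.2, 0.7] [-1.3, 0.1, 172.7, -0.7, 0.2, 0.7]
```

View pics/w5b.png

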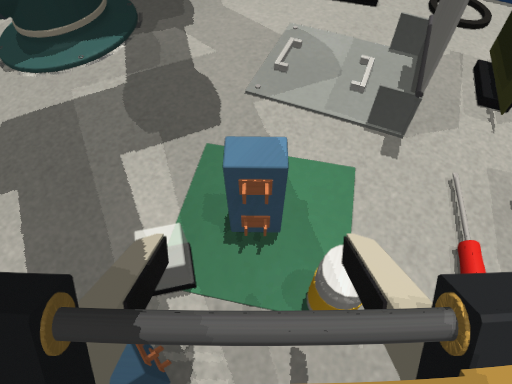

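The holder sits centred between the fingers (corners (224,168) and (288,167), predicted (222,165) and (288,166)). Advancing along the tool axis and closing.

Call:
carry_out:
  commands:
    - [[-1,0,40,-0.7,0.2,0.7],[-1,0,80,-0.7,0.2,0.7],[-1,0,115,-0.7,0.2,0.7],[-1,0,145,-0.7,0.2,0.7],[-1,0,163,-0.7,0.2,0.7],[-1,0,172,-0.7,0.2,0.7],[-1,0,172,-0.7,0.2,0.7]]

```text
time: 9.35
tcp_pos: [0.455, -0.3084, 0.077]
orientation: [[-0.151, 0.972, -0.178], [0.627, 0.234, 0.743], [0.765, 0.001, -0.645]]
wrist_force: [0.0, 0.0, 1.7]
gripper_width: 0.093
```

Call:
carry_out:
  commands:
    - [[0,0,0,0,0,0],[0,0,0,0,0,0],[0,0,0,0,0,0],[0,0,0,0,0,0],[0,0,0,0,0,0],[0,0,0,0,0,0]]
  grip: 0.8
  newtons: 60

```text
time: 9.95
tcp_pos: [0.4542, -0.3089, 0.0739]
orientation: [[-0.147, 0.973, -0.179], [0.623, 0.232, 0.747], [0.768, -0.001, -0.64]]
wrist_force: [-0.2, -1.5, -0.1]
gripper_width: 0.0559
```

```bash
python3 - <<'E'
from h import *
s=r.state();print(s['time'],s['q'].round(1),s['tcp_pos'],s['wrist_force'],s['gripper_width'],s['orientation'])
p=s['tcp_pos'];print(delta(p+[0,0,.15]))
# place pose
yw=-7.6;xn=az(yw);yn=az(yw+90);P=np.array([.495,-.0164,.006])
E
```

```text
9.95 [-48.4  23.6  86.7  23.4 114.4 -60.9] [ 0.45423458 -0.30891212  0.07393923] [-0.15780982 -1.4836152  -0.05090117] 0.05590673578145229 [[-0.14741422  0.97270808 -0.17918714]
 [ 0.6229374   0.23202748  0.74706911]
 [ 0.7682565  -0.00149376 -0.64014039]]
[115.2, -0.2, -96.0, 0.0, 0.0, 0.0]
```

Call:
carry_out:
  commands:
    - [[12,0,-10,0,0,0],[40,0,-33,0,0,0],[78,0,-65,0,0,0],[115,0,-96,0,0,0],[146,0,-121,0,0,0],[146,0,-121,0,0,0]]

```text
time: 10.55
tcp_pos: [0.4547, -0.3087, 0.2701]
orientation: [[-0.152, 0.973, -0.176], [0.628, 0.233, 0.743], [0.763, 0.003, -0.646]]
wrist_force: [0.4, 0.3, -2.6]
gripper_width: 0.0559
```

```bash
cat >> h.py <<'E'
# grasp: tool at grasp time vs holder
Rg=np.array([[-0.14741422,0.97270808,-0.17918714],[0.6229374,0.23202748,0.74706911],[0.7682565,-0.00149376,-0.64014039]]);pg=np.array([.45423458,-.30891212,.07393923])
_y=np.r_[Rg[:2,1],0];_y/=np.linalg.norm(_y);_x=np.array([_y[1],-_y[0],0]);Rh=np.c_[_x,_y,[0,0,1]]
Rth=Rg.T@Rh;pth=Rg.T@(np.array([.457,-.3165,.063])-pg)
def tool_for(Hpos,Hrot): R=Hrot@Rth.T; return Hpos-R@pth,R
YAW=-7.6;P=np.array([.495,-.0164,.006])
def placeR(yaw=YAW): return np.c_[[0,0,1.],az(yaw+90),-az(yaw)]
E
python3 - <<'E'
from h import *
s=r.state();print(s['time'],s['q'].round(1),s['tcp_pos'],s['wrist_force'],s['gripper_width'])
for h in (.20,.10,.0):
  p,R=tool_for(P+[0,0,.018+h],placeR()); print(p,R.round(2).tolist());print(delta(p,R))
p,R=tool_for(P+[0,0,.018+.15],placeR());R0=s['orientation']
# slerp waypoints
from scipy.spatial.transform import Slerp
w=Ro.from_matrix(R0.T@R).as_rotvec();d=R0.T@(p-s['tcp_pos'])*1000
print('ang',np.degrees(np.linalg.norm(w)),d)
for k in np.linspace(.1,1,10):
  Rk=R0@Ro.from_rotvec(w*k).as_matrix();pk=s['tcp_pos']+k*(p-s['tcp_pos']);Hc=pk+Rk@pth;zz=(Rk@Rth)
  ext=[(Hc+zz@np.array([a,b,c]))[2] for a in(-.018,.032) for b in(-.028,.028) for c in(-.06,.06)];print(round(k,1),pk.round(3),Hc.round(3),'lowest',round(min(ext),3),'toolz',Rk[:,2].round(2))
E
```

```text
10.55 [-48.4  15.3  77.9  27.9 129.5 -52.4] [ 0.45469468 -0.30865247  0.27014909] [ 0.40197969  0.33386705 -2.64739907] 0.05593265900404224
[ 0.48403395 -0.0158744   0.21597755] [[-0.76, 0.13, 0.63], [0.1, 0.99, -0.09], [-0.64, 0.0, -0.77]]
[137.9, 96.5, 247.3, 6.7, -77.6, -75.2]
[ 0.48403395 -0.0158744   0.11597755] [[-0.76, 0.13, 0.63], [0.1, 0.99, -0.09], [-0.64, 0.0, -0.77]]
[61.6, 96.3, 311.9, 6.7, -77.6, -75.2]
[ 0.48403395 -0.0158744   0.01597755] [[-0.76, 0.13, 0.63], [0.1, 0.99, -0.09], [-0.64, 0.0, -0.77]]
[-14.8, 96.0, 376.5, 6.7, -77.6, -75.2]
ang 108.25862654945514 [ 99.75046998  96.40185232 279.62122291]
0.1 [ 0.458 -0.279  0.26 ] [ 0.462 -0.288  0.25 ] lowest 0.186 toolz [-0.16  0.65 -0.74]
0.2 [ 0.461 -0.25   0.249] [ 0.467 -0.259  0.241] lowest 0.175 toolz [-0.12  0.55 -0.83]
0.3 [ 0.463 -0.221  0.239] [ 0.472 -0.23   0.233] lowest 0.167 toolz [-0.06  0.45 -0.89]
0.4 [ 0.466 -0.192  0.228] [ 0.476 -0.2    0.225] lowest 0.16 toolz [ 0.02  0.34 -0.94]
0.5 [ 0.469 -0.162  0.218] [ 0.48  -0.17   0.216] lowest 0.156 toolz [ 0.1   0.24 -0.96]
0.6 [ 0.472 -0.133  0.208] [ 0.484 -0.14   0.208] lowest 0.154 toolz [ 0.2   0.15 -0.97]
0.7 [ 0.475 -0.104  0.197] [ 0.487 -0.109  0.2  ] lowest 0.153 toolz [ 0.31  0.07 -0.95]
0.8 [ 0.478 -0.074  0.187] [ 0.49  -0.079  0.191] lowest 0.153 toolz [ 0.42  0.   -0.91]
0.9 [ 0.481 -0.045  0.176] [ 0.493 -0.048  0.183] lowest 0.154 toolz [ 0.53 -0.05 -0.85]
1.0 [ 0.484 -0.016  0.166] [ 0.495 -0.016  0.174] lowest 0.156 toolz [ 0.63 -0.09 -0.77]
```

Lift clean (opening 55.9 mm). Swinging over to the nest in two calls.

Call:
carry_out:
  commands:
    - [[7.5,7,21,0.5,-5.8,-5.6],[15,14,42,1,-11.6,-11.3],[22,22,63,1.5,-17.5,-16.9],[30,29,84,2,-23.3,-22.6],[37,36,105,2.5,-29.1,-28.2],[45,43,126,3,-34.9,-33.8],[52,50,147,3.5,-40.7,-39.5],[60,58,168,4,-46.6,-45.1]]

```text
time: 11.35
tcp_pos: [0.4714, -0.131, 0.2015]
orientation: [[-0.813, 0.546, 0.201], [0.577, 0.802, 0.155], [-0.077, 0.242, -0.967]]
wrist_force: [0.1, 1.3, -3.1]
gripper_width: 0.0558
```

```bash
python3 - <<'E'
from h import *
s=r.state();print(s['time'],s['q'].round(1),s['tcp_pos'],s['gripper_width'])
p,R=tool_for(P+[0,0,.018+.15],placeR());print(delta(p,R))
E
```

```text
11.35 [-26.7 -22.4 111.2  13.3  84.8 -82.3] [ 0.47137803 -0.13103302  0.20147394] 0.05578604392680046
[58.9, 90.6, 54.7, 2.8, -31.2, -30.1]
```

Call:
carry_out:
  commands:
    - [[11,17,10,0.5,-5.7,-5.5],[22,34,20,1,-11.4,-11],[33,51,30,1.5,-17.1,-16.5],[44,68,41,2,-22.8,-22],[55,85,51,2.5,-28.5,-27.5],[59,91,55,2.8,-31.2,-30.1],[59,91,55,2.8,-31.2,-30.1],[59,91,55,2.8,-31.2,-30.1]]

```text
time: 12.15
tcp_pos: [0.4845, -0.0162, 0.1665]
orientation: [[-0.764, 0.137, 0.63], [0.107, 0.991, -0.084], [-0.636, 0.003, -0.772]]
wrist_force: [-0.0, 0.9, -2.3]
gripper_width: 0.0559
```

```bash
python3 - <<'E'
from h import *
s=r.state();print(s['time'],s['q'].round(1),s['tcp_pos'],s['gripper_width'])
c=cap('wrist','w6');b=cap('side','s6');cv2.imwrite('pics/m6.png',np.hstack([cv2.resize(c['frame'],(400,300)),cv2.resize(b['frame'][95:245,170:370],(400,300))])[...,::-1])
p,R=tool_for(P+[0,0,.018+.15],placeR());print(delta(p,R))
for h in (.05,.004): p,R=tool_for(P+[0,0,.018+h],placeR());print(h,delta(p,R))
# sag check: expected top block corners in side view
Rt=np.array(s['orientation']);Hc=s['tcp_pos']+Rt@pth;Rn=Rt@Rth;print('Hc',Hc,'xh',Rn[:,0])
k=np.array([Hc+Rn@np.array([x,y,z]) for x in(-.018,.018) for y in(-.028,) for z in(-.06,.06)]);print(((proj(b,k)-[170,95])*2).round()+[400,0])
E
```

```text
12.15 [ -3.1 -45.9 133.7  -3.6  52.8 -84.1] [ 0.48448807 -0.01615507  0.16654918] 0.05587008633708161
[1.5, 0.9, 0.2, -0.0, -0.3, -0.3]
0.05 [65.2, 0.6, 77.3, -0.0, -0.3, -0.3]
0.004 [94.5, 0.5, 112.8, -0.0, -0.3, -0.3]
Hc [ 0.49549057 -0.016742    0.17451728] xh [ 0.00475164 -0.00378424  0.99998156]
[[591. 152.]
 [526. 169.]
 [591. 132.]
 [526. 148.]]
```

View pics/m6.png

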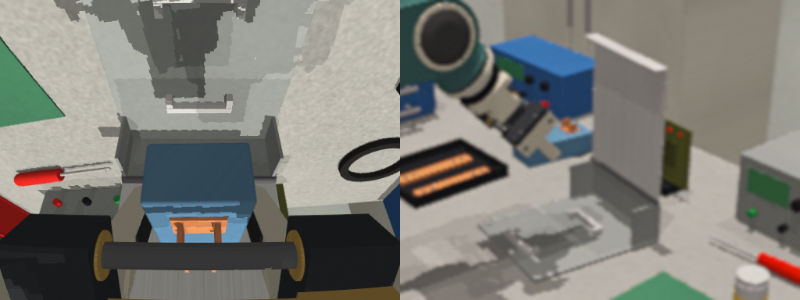

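The holder is held level above the pocket and the side view agrees with the prediction. Joint 2 is near its limit, so I'll check the descent with a quick fitted kinematic model.

```bash
cat > kin.py <<'E'
from h import *
from scipy.optimize import least_squares
D=[([74.211,6.670,82.629,0,90.755,-2.165],[.15895,.65585,.21802]),([38.018,-22.597,108.894,0,93.695,-46.588],[.33698,.29580,.21849]),([-5.39,-15.833,105.50,0,90.43,-89.75],[.49502,-.02117,.19970]),([-5.114,-13.841,111.436,0,82.005,-89.69],[.49654,-.01880,.11893]),([32.359,-3.974,103.787,0,80.249,-58.19],[.46378,.32399,.10790]),([32.397,-7.004,94.789,0,91.73,-58.18],[.46717,.32665,.23416]),([-33.04,-11.36,88.017,0,103.46,-47.41],[.45919,-.26818,.34991]),
([-52.1,32.6,63.5,23.1,129.2,-59.3],[.48726,-.435,.18434]),([-48.4,23.6,86.7,23.4,114.4,-60.9],[.45423,-.30891,.07394]),([-48.4,15.3,77.9,27.9,129.5,-52.4],[.45469,-.30865,.27015]),([-26.7,-22.4,111.2,13.3,84.8,-82.3],[.47138,-.13103,.20147]),([-3.1,-45.9,133.7,-3.6,52.8,-84.1],[.48449,-.01616,.16655])]
def fk(q,w):
    a1,h,L2,e,d4,d6=w[:6];s=w[6] if len(w)>6 else 1
    q=np.array(q)
    E=lambda ax,a: Ro.from_euler(ax,a,degrees=True).as_matrix()
    A=E('z',q[0]);p=A@[a1,0,h];B=A@E('y',q[1]);p=p+B@[0,0,L2];C=B@E('y',q[2]);p=p+C@[-e,0,d4]
    F=C@E('z',SG*q[3])@E('y',q[4]);p=p+F@[0,0,d6]
    return p,F
best=None
for SG in (1,-1):
    f=least_squares(lambda w:np.concatenate([fk(q,w)[0]-p for q,p in D]),[0.1,.4,.45,0,.4,.3])
    if best is None or f.cost<best[0].cost: best=(f,SG)
f,SG=best;W=f.x
if __name__=='__main__':
    print(W.round(4),SG,'rms mm',1000*np.sqrt(2*f.cost/len(f.fun)))
    q0=np.array(D[-1][0])
    for tilt in (0,-10,-20):
      for h in (.15,.1,.05,.02,0):
        p,R=tool_for(P+[0,0,.018+h],placeR()); R=Ro.from_rotvec(np.radians(tilt)*-az(YAW+90)).as_matrix()@R; 
        Hc=P+[0,0,.018+h]; p=Hc-R@pth
        g=least_squares(lambda q:np.r_[fk(np.r_[q,0],W)[0]-p,fk(np.r_[q,0],W)[1][:,2]-R[:,2]],q0[:5],x_scale=10)
        print(tilt,h,g.x.round(1),round(g.cost,8),R[:,2].round(2))
E
python3 kin.py
```

```text
[-0.0126  0.1318  0.4982 -0.0758  0.6405  0.3417] 1 rms mm 13.508700542093823
0 0.15 [  2.9 -46.8 134.   -8.4  53.8] 0.0 [ 0.63 -0.09 -0.77]
0 0.1 [  2.9 -45.7 138.   -9.   48.8] 0.0 [ 0.63 -0.09 -0.77]
0 0.05 [  2.9 -43.6 141.6  -9.9  43.1] 0.0 [ 0.63 -0.09 -0.77]
0 0.02 [  2.9 -41.7 143.5 -10.7  39.3] 0.0 [ 0.63 -0.09 -0.77]
0 0 [  2.9 -40.  144.6 -11.3  36.6] 0.0 [ 0.63 -0.09 -0.77]
-10 0.15 [  1.3 -39.3 127.3  -5.   62.6] 0.0 [ 0.49 -0.07 -0.87]
-10 0.1 [  1.3 -38.3 131.2  -5.3  57.7] 0.0 [ 0.49 -0.07 -0.87]
-10 0.05 [  1.3 -36.4 134.8  -5.6  52.2] 0.0 [ 0.49 -0.07 -0.87]
-10 0.02 [  1.3 -34.7 136.7  -5.9  48.7] 0.0 [ 0.49 -0.07 -0.87]
-10 0 [  1.3 -33.4 137.8  -6.2  46.2] 0.0 [ 0.49 -0.07 -0.87]
-20 0.15 [  0.  -31.7 120.7  -2.8  71.4] 0.0 [ 0.34 -0.05 -0.94]
-20 0.1 [  0.  -30.7 124.5  -2.9  66.5] 0.0 [ 0.34 -0.05 -0.94]
-20 0.05 [  0.  -28.9 128.   -3.   61.3] 0.0 [ 0.34 -0.05 -0.94]
-20 0.02 [  0.  -27.4 129.9  -3.1  57.9] 0.0 [ 0.34 -0.05 -0.94]
-20 0 [  0.  -26.2 131.   -3.2  55.6] 0.0 [ 0.34 -0.05 -0.94]
```

```bash
sed -i 's/a1,h,L2,e,d4,d6=w\[:6\];s=.*/a1,h,L2,e,d4,d6,b,c5=w/; s/A@\[a1,0,h\]/A@[a1,b,h]/; s/F@\[0,0,d6\]/F@[c5,0,d6]/; s/,\.4,\.3\])/,.4,.3,.02,0])/' kin.py; python3 kin.py
```

```text
[ 4.000e-04  1.379e-01  4.598e-01 -8.160e-02  6.202e-01  3.026e-01
  2.550e-02  3.000e-04] 1 rms mm 0.13978455662832848
0 0.15 [ -3.  -46.2 134.   -3.8  52.6] 0.0 [ 0.63 -0.09 -0.77]
0 0.1 [ -3.  -44.7 137.9  -4.1  47.2] 0.0 [ 0.63 -0.09 -0.77]
0 0.05 [ -3.  -42.  141.3  -4.5  41.1] 0.0 [ 0.63 -0.09 -0.77]
0 0.02 [ -3.  -39.6 143.1  -5.   37. ] 0.0 [ 0.63 -0.09 -0.77]
0 0 [ -3.  -37.7 144.   -5.3  34. ] 0.0 [ 0.63 -0.09 -0.77]
-10 0.15 [ -3.6 -39.  127.4  -2.3  61.9] 0.0 [ 0.49 -0.07 -0.87]
-10 0.1 [ -3.6 -37.7 131.3  -2.4  56.6] 0.0 [ 0.49 -0.07 -0.87]
-10 0.05 [ -3.6 -35.3 134.7  -2.6  50.8] 0.0 [ 0.49 -0.07 -0.87]
-10 0.02 [ -3.6 -33.3 136.5  -2.8  47. ] 0.0 [ 0.49 -0.07 -0.87]
-10 0 [ -3.6 -31.6 137.6  -2.9  44.4] 0.0 [ 0.49 -0.07 -0.87]
-20 0.15 [ -4.1 -31.7 121.   -1.3  70.9] 0.0 [ 0.34 -0.05 -0.94]
-20 0.1 [ -4.1 -30.4 124.8  -1.4  65.8] 0.0 [ 0.34 -0.05 -0.94]
-20 0.05 [ -4.1 -28.2 128.2  -1.4  60.2] 0.0 [ 0.34 -0.05 -0.94]
-20 0.02 [ -4.1 -26.4 129.9  -1.5  56.7] 0.0 [ 0.34 -0.05 -0.94]
-20 0 [ -4.1 -25.  131.   -1.5  54.2] 0.0 [ 0.34 -0.05 -0.94]
```

```bash
python3 - <<'E'
from kin import *
s=r.state();print(s['tcp_pos'])
for tilt,h in ((-5,.06),(-5,.02),(-5,.007)):
    R=Ro.from_rotvec(np.radians(tilt)*-az(YAW+90)).as_matrix()@placeR()@Rth.T;Hc=P+[0,0,.018+h];p=Hc-R@pth
    g=least_squares(lambda q:np.r_[fk(np.r_[q,0],W)[0]-p,fk(np.r_[q,0],W)[1][:,2]-R[:,2]],s['q'][:5],x_scale=10)
    print(tilt,h,g.x.round(1),p.round(4),R[:,2].round(2),'zh',(R@Rth)[:,2].round(3),delta(p,R))
E
```

```text
[ 0.48497487 -0.01690753  0.1670635 ]
-5 0.06 [ -3.3 -39.3 137.4  -3.4  47.2] [ 0.4834 -0.0158  0.077 ] [ 0.57 -0.08 -0.82] zh [-0.987  0.132  0.087] [58.7, 0.6, 68.4, -0.0, 4.7, -0.3]
-5 0.02 [ -3.3 -36.5 139.8  -3.7  42.1] [ 0.4834 -0.0158  0.037 ] [ 0.57 -0.08 -0.82] zh [-0.987  0.132  0.087] [84.1, 0.5, 99.2, -0.0, 4.7, -0.3]
-5 0.007 [ -3.3 -35.4 140.5  -3.9  40.3] [ 0.4834 -0.0158  0.024 ] [ 0.57 -0.08 -0.82] zh [-0.987  0.132  0.087] [92.4, 0.5, 109.3, -0.0, 4.7, -0.3]
```

Call:
carry_out:
  commands:
    - [[15,0.6,17,0,4.7,-0.3],[37,0.6,42,0,4.7,-0.3],[59,0.6,68,0,4.7,-0.3],[74,0.5,87,0,4.7,-0.3],[84,0.5,99,0,4.7,-0.3],[84,0.5,99,0,4.7,-0.3],[84,0.5,99,0,4.7,-0.3]]

```text
time: 12.95
tcp_pos: [0.4837, -0.0159, 0.0376]
orientation: [[-0.813, 0.134, 0.566], [0.109, 0.991, -0.077], [-0.572, -0.001, -0.821]]
wrist_force: [1.0, -0.1, -2.6]
gripper_width: 0.0555
```

```bash
python3 - <<'E'
from h import *
s=r.state();print(s['time'],s['q'].round(1),s['tcp_pos'],s['gripper_width'],s['wrist_force'])
Rt=s['orientation'];print('Hc',s['tcp_pos']+Rt@pth)
R=Ro.from_rotvec(np.radians(-5)*-az(YAW+90)).as_matrix()@placeR()@Rth.T
for h in (.007,.005): print(h,delta(P+[0,0,.018+h]-R@pth,R))
c=cap('wrist','w7');b=cap('side','s7');cv2.imwrite('pics/m7.png',np.hstack([cv2.resize(c['frame'],(400,300)),cv2.resize(b['frame'][130:265,190:370],(400,300),interpolation=cv2.INTER_CUBIC)])[...,::-1])
E
```

```text
12.95 [ -3.3 -36.5 139.8  -3.8  42.  -83.7] [ 0.48373021 -0.01586507  0.03757205] 0.05547619864437892 [ 0.98957765 -0.11129129 -2.60464049]
Hc [ 0.49534086 -0.01647275  0.04462284]
0.007 [8.1, 0.0, 11.0, -0.0, 0.1, 0.0]
0.005 [9.2, 0.0, 12.6, -0.0, 0.1, 0.0]
```

View pics/m7.png

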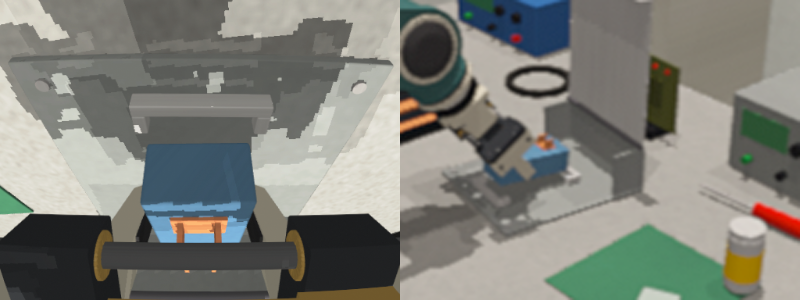

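The holder is centred on the robot-side pocket wall (wall 130–273, block 146–254). Lowering the last bit, then releasing and backing up.

Call:
carry_out:
  commands:
    - [[4,0,5,0,0,0],[7,0,9,0,0,0],[9,0,12,0,0,0],[9,0,12,0,0,0],[9,0,12,0,0,0]]

```text
time: 13.55
tcp_pos: [0.4828, -0.0151, 0.0219]
orientation: [[-0.813, 0.132, 0.567], [0.108, 0.991, -0.076], [-0.572, -0.001, -0.82]]
wrist_force: [0.2, -0.6, -3.1]
gripper_width: 0.0558
```

Call:
carry_out:
  commands:
    - [[0,0,0,0,0,0],[0,0,0,0,0,0],[0,0,0,0,0,0],[0,0,0,0,0,0],[0,0,0,0,0,0],[0,0,0,0,0,0]]
  grip: 0

```text
time: 14.15
tcp_pos: [0.4829, -0.0152, 0.022]
orientation: [[-0.813, 0.132, 0.567], [0.108, 0.991, -0.076], [-0.572, -0.001, -0.82]]
wrist_force: [-0.6, 0.0, -0.2]
gripper_width: 0.0922
```

```bash
python3 - <<'E'
from h import *
s=r.state();print(s['time'],s['q'].round(1),s['tcp_pos'],s['gripper_width'],s['wrist_force'])
p=s['tcp_pos']
for d,t in (([0,0,.04],10),([-.02,0,.1],20),([-.03,0,.2],33)):
   t=np.radians(t);R=Ro.from_rotvec(t*az(YAW+90)).as_matrix()@s['orientation'];print(delta(p+d,R),R[:,2])
E
```

```text
14.15 [ -3.2 -35.4 140.7  -3.9  39.9 -83.4] [ 0.4828806  -0.01516785  0.02198531] 0.09223483858111405 [-0.63716154  0.02033812 -0.2171506 ]
[-22.9, -0.0, -32.8, -0.0, 10.0, -0.0] [ 0.41736897 -0.05633056 -0.90698953]
[-41.0, -2.7, -93.4, -0.0, 20.0, -0.0] [ 0.25491337 -0.03465435 -0.96634272]
[-90.1, -4.1, -181.0, -0.0, 33.0, -0.0] [ 0.03290755 -0.00503245 -0.99944573]
```

Call:
carry_out:
  commands:
    - [[-12,0,-16,0,5,0],[-23,0,-33,0,10,0],[-32,-1,-63,0,15,0],[-41,-3,-93,0,20,0],[-66,-3,-137,0,27,0],[-90,-4,-181,0,33,0],[-90,-4,-181,0,33,0],[-90,-4,-181,0,33,0]]

```text
time: 14.95
tcp_pos: [0.4536, -0.0152, 0.2224]
orientation: [[-0.991, 0.132, 0.034], [0.132, 0.991, -0.005], [-0.035, -0.001, -0.999]]
wrist_force: [-0.7, 0.7, -1.5]
gripper_width: 0.0928
```

```bash
python3 - <<'E'
from h import *
s=r.state();print(s['time'],s['q'].round(1),s['tcp_pos'])
c=cap('wrist','w8')
cv2.imwrite('pics/w8b.png',c['frame'][...,::-1])
f=c['frame'];hsv=cv2.cvtColor(f,cv2.COLOR_RGB2HSV);H,S,V=[hsv[...,i].astype(int) for i in range(3)]
m=((H>98)&(H<118)&(S>80)&(V>50))|((H>5)&(H<18)&(S>110)&(V>70))
cs,_=cv2.findContours(m.astype(np.uint8),cv2.RETR_EXTERNAL,cv2.CHAIN_APPROX_NONE)
for k in cs:
    if cv2.contourArea(k)>150:
        W=(plane(c,k.reshape(-1,2),.042)[:,:2]*1000).astype(np.float32);print(k.reshape(-1,2).min(0),k.reshape(-1,2).max(0),cv2.minAreaRect(W))
# expected corners
xn,yn=az(YAW),az(YAW+90)
print(proj(c,[P+[0,0,.036]+a*.06*xn+b*.028*yn for a in(-1,1) for b in(-1,1)]).round())
E
```

```text
14.95 [-5.000e+00 -2.330e+01  1.091e+02 -1.000e-01  9.230e+01 -8.750e+01] [ 0.4535957  -0.01517044  0.22242678]
[231 141] [285 251] ((489.1437683105469, -16.139678955078125), (55.24510955810547, 123.34919738769531), 83.11632537841797)
[474  67] [504 207] ((457.247802734375, 231.2646942138672), (27.098756790161133, 147.66990661621094), 89.98374938964844)
[[231. 148.]
 [287. 148.]
 [234. 255.]
 [284. 255.]]
```

View pics/w8b.png

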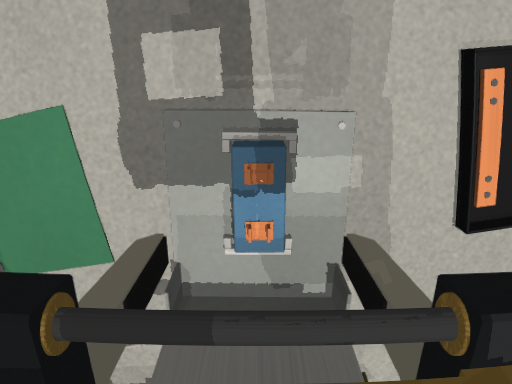

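```bash
python3 - <<'E'
from h import *
c=load('w8');f=c['frame'];hsv=cv2.cvtColor(f,cv2.COLOR_RGB2HSV);H,S,V=[hsv[...,i].astype(int) for i in range(3)]
print('cam',-np.array(c['R']).T@c['t'],np.array(c['R'])[2])
m=((H>98)&(H<118)&(S>70)&(V>40))|((H>5)&(H<18)&(S>110)&(V>60));m[:,:210]=0;m[:,310:]=0
for y in range(136,257,6):
    x=np.nonzero(m[y])[0]
    if len(x)<5: print(y,'-');continue
    e=[[x.min()-.5,y],[x.max()+.5,y]]
    print(y,x.min(),x.max(),[round(float(np.linalg.norm(np.diff(plane(c,e,z),axis=0)))*1000,1) for z in(.042,.054)],(plane(c,[[258,y]],.042)*1000).round(1)[0][:2])
print([tuple(f[y,258]) for y in range(128,150,2)])
g=cv2.cvtColor(f,cv2.COLOR_RGB2GRAY)
for x in (228,292): print(x,g[126:160:2,x].tolist(), g[232:262:2,x].tolist())
for x in (245,270):print(x,g[242:264,x].tolist())
e=cv2.resize(f[115:270,200:320],(620,800),interpolation=cv2.INTER_CUBIC)[:, :]
e=cv2.resize(f[118:268,190:330],(560,600),interpolation=cv2.INTER_CUBIC)
cv2.imwrite('pics/w8c.png',e[...,::-1])
E
```

```text
cam [ 0.36861494 -0.00381857  0.38526283] [ 0.31719824 -0.0431946  -0.94737506]
136 -
142 234 283 [50.0, 48.2] [429.2  -8.9]
148 231 285 [55.2, 53.3] [435.2  -9.6]
154 231 285 [55.5, 53.6] [441.3 -10.4]
160 232 285 [54.8, 52.9] [447.5 -11.2]
166 232 285 [55.1, 53.2] [453.7 -12. ]
172 232 285 [55.4, 53.5] [460.  -12.9]
178 232 285 [55.7, 53.8] [466.3 -13.7]
184 232 284 [55.0, 53.1] [472.7 -14.5]
190 233 284 [54.3, 52.4] [479.2 -15.4]
196 233 284 [54.6, 52.7] [485.8 -16.2]
202 233 284 [54.9, 53.0] [492.4 -17.1]
208 233 284 [55.2, 53.3] [499.1 -18. ]
214 233 284 [55.6, 53.6] [505.9 -18.8]
220 233 284 [55.9, 54.0] [512.8 -19.7]
226 234 284 [55.2, 53.3] [519.8 -20.6]
232 234 284 [55.6, 53.6] [526.9 -21.6]
238 234 284 [55.9, 54.0] [534.  -22.5]
244 234 283 [55.2, 53.3] [541.3 -23.4]
250 235 283 [54.5, 52.5] [548.6 -24.4]
256 -
[(np.uint8(88), np.uint8(88), np.uint8(85)), (np.uint8(86), np.uint8(88), np.uint8(83)), (np.uint8(98), np.uint8(96), np.uint8(93)), (np.uint8(127), np.uint8(125), np.uint8(122)), (np.uint8(103), np.uint8(101), np.uint8(98)), (np.uint8(98), np.uint8(96), np.uint8(93)), (np.uint8(75), np.uint8(81), np.uint8(81)), (np.uint8(38), np.uint8(55), np.uint8(68)), (np.uint8(34), np.uint8(50), np.uint8(62)), (np.uint8(38), np.uint8(56), np.uint8(70)), (np.uint8(48), np.uint8(72), np.uint8(88))]
228 [100, 87, 87, 135, 156, 151, 148, 142, 146, 146, 146, 145, 145, 83, 98, 97, 97] [130, 83, 81, 122, 178, 178, 177, 176, 155, 193, 207, 174, 147, 146, 147]
292 [80, 68, 68, 82, 119, 118, 118, 102, 116, 116, 116, 115, 115, 116, 80, 81, 101] [129, 131, 129, 129, 133, 130, 129, 128, 128, 128, 128, 127, 126, 128, 127]
245 [102, 102, 102, 101, 100, 100, 101, 102, 102, 99, 131, 203, 190, 147, 147, 146, 146, 146, 146, 147, 146, 146]
270 [113, 98, 99, 99, 100, 99, 99, 99, 99, 102, 131, 180, 167, 124, 128, 129, 129, 128, 127, 128, 127, 127]
```

The holder's top width reads 55.2 mm from one end to the other, so it is level, and its centre is about 3 mm from the pocket centre. Now the flap: go over its free edge with closed fingers, drop behind it, and pull it round its arc.

```bash
cat >> h.py <<'E'
HG=np.array([P[0],P[1],0])+.14*az(YAW)+[0,0,.075]
Rd=frame([0,0,-1],az(YAW+90))
def nest(dx,z): return np.r_[(HG+dx*az(YAW))[:2],z]
def arc(th,rho=.205): return nest(-rho*np.cos(th)+.004*np.sin(th)+.0075,.075+rho*np.sin(th)+.004*np.cos(th))
E
python3 - <<'E'
from h import *
print(HG);p=r.state()['tcp_pos']
print('up',delta(np.r_[p[:2],.375],Rd));print('over',delta(nest(.045,.375),Rd));print('down',delta(nest(.045,.28),Rd))
E
```

```text
[ 0.63377018 -0.03491589  0.075     ]
up [-5.1, -0.1, -153.9, -0.0, 1.9, 0.0]
over [-231.9, 4.1, -146.4, -0.0, 1.9, 0.0]
down [-228.7, 4.2, -51.4, -0.0, 1.9, 0.0]
```

Call:
carry_out:
  commands:
    - [[-2,0,-45,0,1.9,0],[-4,0,-95,0,1.9,0],[-5,0,-140,0,1.9,0],[-30,0,-154,0,1.9,0],[-80,1,-152,0,1.9,0],[-130,2,-150,0,1.9,0],[-180,3,-148,0,1.9,0],[-232,4,-146,0,1.9,0]]
  grip: 1
  newtons: 20

```text
time: 15.8
tcp_pos: [0.6777, -0.0408, 0.3736]
orientation: [[-0.991, 0.132, -0.001], [0.132, 0.991, -0.001], [0.001, -0.001, -1.0]]
wrist_force: [0.8, 0.1, 0.9]
gripper_width: 0.0336
```

Call:
carry_out:
  commands:
    - [[0,0,0,0,0,0],[0,0,0,0,0,0]]

```text
time: 16.0
tcp_pos: [0.6767, -0.0407, 0.3722]
orientation: [[-0.991, 0.132, -0.004], [0.132, 0.991, -0.0], [0.004, -0.001, -1.0]]
wrist_force: [0.0, -0.7, 0.9]
gripper_width: 0.0178
```

```bash
python3 - <<'E'
from h import *
s=r.state();print(s['time'],s['q'].round(1),s['tcp_pos'],s['gripper_width'],s['wrist_force'])
c=cap('wrist','w9');b=cap('side','s9');cv2.imwrite('pics/m9.png',np.hstack([cv2.resize(c['frame'],(400,300)),cv2.resize(b['frame'][90:255,190:410],(400,300),interpolation=cv2.INTER_CUBIC)])[...,::-1])
print('down',delta(nest(.045,.28),Rd))
for th in (1.65,1.57,1.4,1.2,1.0,.8): print(th,delta(arc(th),Rd))
# light flap edge in top t2: estimate angle by edge midpoint
c=load('t2');k=np.array([[52,22],[398,80]])/4+[190,120]-.4
for th in (1.45,1.5,1.55,1.6,1.65):
  print(th,proj(c,[np.r_[(HG-.232*np.cos(th)*az(YAW)+q*.102*az(YAW+90))[:2],.075+.232*np.sin(th)] for q in(1,-1)]).round(1).tolist(),k.tolist())
E
```

```text
16.0 [ -5.6   7.3  67.8  -0.  105.2 -88. ] [ 0.67668673 -0.0407091   0.37224365] 0.017812310018571108 [ 0.01129806 -0.71731826  0.94530433]
down [-3.0, 0.1, 95.5, -0.0, 0.0, 0.0]
1.65 [14.2, 0.2, 96.5, -0.0, 0.0, 0.0]
1.57 [30.6, 0.2, 95.5, -0.0, 0.0, 0.0]
1.4 [65.4, 0.2, 97.8, -0.0, 0.0, 0.0]
1.2 [105.0, 0.2, 108.0, -0.0, 0.0, 0.0]
1.0 [141.9, 0.2, 125.8, -0.0, 0.0, 0.0]
0.8 [174.4, 0.2, 150.6, -0.0, 0.0, 0.0]
1.45 [[199.8, 132.2], [287.1, 146.0]] [[202.6, 125.1], [289.1, 139.6]]
1.5 [[200.6, 127.3], [287.9, 141.0]] [[202.6, 125.1], [289.1, 139.6]]
1.55 [[201.4, 122.4], [288.7, 136.1]] [[202.6, 125.1], [289.1, 139.6]]
1.6 [[202.3, 117.6], [289.4, 131.2]] [[202.6, 125.1], [289.1, 139.6]]
1.65 [[203.2, 112.9], [290.1, 126.5]] [[202.6, 125.1], [289.1, 139.6]]
```

Call:
carry_out:
  commands:
    - [[-3,0,40,0,0,0],[-3,0,80,0,0,0],[-3,0,96,0,0,0],[14,0,96,0,0,0],[31,0,96,0,0,0],[45,0,96,0,0,0],[58,0,97,0,0,0],[65,0,98,0,0,0]]

```text
time: 16.9
tcp_pos: [0.6108, -0.032, 0.2792]
orientation: [[-0.991, 0.132, 0.003], [0.132, 0.991, -0.001], [-0.003, -0.001, -1.0]]
wrist_force: [3.7, 0.0, 2.2]
gripper_width: 0.0009
```

```bash
python3 - <<'E'
from h import *
s=r.state();print(s['time'],s['tcp_pos'],s['gripper_width'],s['wrist_force'])
for th in (1.4,1.3,1.2,1.1,1.0,.9,.8,.7,.6,.5): print(th,delta(arc(th),Rd))
E
```

```text
16.9 [ 0.61080129 -0.03197252  0.27918504] 0.0009008487136207494 [3.66585682 0.01966448 2.2374788 ]
1.4 [0.2, 0.1, 1.5, -0.0, 0.2, 0.0]
1.3 [20.3, 0.1, 5.5, -0.0, 0.2, 0.0]
1.2 [39.9, 0.1, 11.6, -0.0, 0.2, 0.0]
1.1 [58.8, 0.1, 19.5, -0.0, 0.2, 0.0]
1.0 [76.8, 0.2, 29.3, -0.0, 0.2, 0.0]
0.9 [93.8, 0.2, 40.9, -0.0, 0.2, 0.0]
0.8 [109.4, 0.2, 54.0, -0.0, 0.2, 0.0]
0.7 [123.7, 0.2, 68.7, -0.0, 0.2, 0.0]
0.6 [136.5, 0.2, 84.8, -0.0, 0.2, 0.0]
0.5 [147.6, 0.2, 102.0, -0.0, 0.2, 0.0]
```

Contact is about 3.7 N, as the hinge friction predicts, so the flap is moving. Following the arc.

Call:
carry_out:
  commands:
    - [[20,0,5.5,0,0,0],[40,0,11.5,0,0,0],[59,0,19.5,0,0,0],[77,0,29,0,0,0],[94,0,41,0,0,0],[109,0,54,0,0,0],[124,0,69,0,0,0],[136,0,85,0,0,0]]

```text
time: 17.7
tcp_pos: [0.4763, -0.0141, 0.1928]
orientation: [[-0.991, 0.132, 0.001], [0.132, 0.991, -0.001], [-0.002, -0.001, -1.0]]
wrist_force: [0.8, 0.1, 2.5]
gripper_width: 0.0012
```

```bash
python3 - <<'E'
from h import *
s=r.state();print(s['time'],s['tcp_pos'],s['q'].round(1),s['wrist_force'])
for th in (.6,.5,.4,.3,.2,.1,.05,0,-.02): print(th,delta(arc(th),Rd))
E
```

```text
17.7 [ 0.47625201 -0.01413982  0.19284627] [ -4.7 -18.4 108.2  -0.   90.2 -87.2] [0.83615834 0.14266691 2.50162314]
0.6 [0.6, 0.2, -1.2, -0.0, 0.1, 0.0]
0.5 [11.6, 0.3, 16.0, -0.0, 0.1, 0.0]
0.4 [20.9, 0.3, 34.3, -0.0, 0.1, 0.0]
0.3 [28.4, 0.3, 53.4, -0.0, 0.1, 0.0]
0.2 [33.8, 0.3, 73.1, -0.0, 0.1, 0.0]
0.1 [37.3, 0.3, 93.3, -0.0, 0.1, 0.0]
0.05 [38.3, 0.3, 103.5, -0.0, 0.1, 0.0]
0 [38.8, 0.3, 113.8, -0.0, 0.1, 0.0]
-0.02 [38.8, 0.3, 117.9, -0.0, 0.1, 0.0]
```

Call:
carry_out:
  commands:
    - [[11,0,16,0,0,0],[21,0,34,0,0,0],[28,0,53,0,0,0],[34,0,73,0,0,0],[37,0,90,0,0,0],[38,0,103,0,0,0],[39,0,111,0,0,0],[39,0,114,0,0,0]]

```text
time: 18.5
tcp_pos: [0.4383, -0.0092, 0.079]
orientation: [[-0.991, 0.132, -0.001], [0.132, 0.991, -0.001], [0.001, -0.001, -1.0]]
wrist_force: [-18.7, 0.7, 32.8]
gripper_width: 0.0006
```

Call:
carry_out:
  commands:
    - [[0,0,1,0,0,0],[0,0,2,0,0,0],[0,0,3,0,0,0],[0,0,3,0,0,0]]

```text
time: 18.9
tcp_pos: [0.4384, -0.0092, 0.0788]
orientation: [[-0.991, 0.132, -0.001], [0.132, 0.991, -0.001], [0.0, -0.001, -1.0]]
wrist_force: [-26.8, 1.0, 42.2]
gripper_width: 0.0007
```

The tip stopped at z = 0.079 m, the closed flap's top height, with force building against a hard stop. Backing off upward and checking.

Call:
carry_out:
  commands:
    - [[0,0,-20,0,0,0],[0,0,-65,0,0,0],[0,0,-115,0,0,0],[0,0,-165,0,0,0],[0,0,-200,0,0,0],[0,0,-200,0,0,0],[0,0,-200,0,0,0]]

```text
time: 19.6
tcp_pos: [0.4387, -0.0091, 0.2759]
orientation: [[-0.991, 0.132, 0.001], [0.132, 0.991, -0.001], [-0.001, -0.001, -1.0]]
wrist_force: [0.2, 0.3, -0.2]
gripper_width: 0.0007
```

```bash
python3 - <<'E'
from h import *
s=r.state();print(s['time'],s['tcp_pos'],s['wrist_force'])
t=cap('top','t10');b=cap('side','s10');w=cap('wrist','w10')
cv2.imwrite('pics/m10.png',np.vstack([np.hstack([cv2.resize(w['frame'],(400,300)),cv2.resize(t['frame'],(400,300))]),np.hstack([cv2.resize(b['frame'][130:280,190:390],(400,300),interpolation=cv2.INTER_CUBIC),cv2.resize(b['frame'],(400,300))])])[...,::-1])
ed=lambda th:np.array([np.r_[(HG-.232*np.cos(th)*az(YAW)+q*.102*az(YAW+90)+.004*np.sin(th)*az(YAW))[:2],.075+.232*np.sin(th)+.004*np.cos(th)] for q in(1,-1)])
for th in (0,.06): print(th,'side crop',((proj(b,ed(th))-[190,130])*2+[0,300]).round().tolist(),'wrist',(proj(w,ed(th))*.781).round().tolist())
f=t['frame'];hsv=cv2.cvtColor(f,cv2.COLOR_RGB2HSV);H,S,V=[hsv[...,i].astype(int) for i in range(3)]
cs,_=cv2.findContours(((H>5)&(H<18)&(S>110)&(V>90)).astype(np.uint8),cv2.RETR_EXTERNAL,cv2.CHAIN_APPROX_NONE)
for k in cs:
    if cv2.contourArea(k)>60: print(cv2.minAreaRect((plane(t,k.reshape(-1,2),.012)[:,:2]*1000).astype(np.float32)))
E
```

```text
19.6 [ 0.43870369 -0.00911889  0.27585822] [ 0.18814662  0.32212107 -0.21495452]
0 side crop [[34.0, 416.0], [93.0, 468.0]] wrist [[275.0, 107.0], [123.0, 107.0]]
0.06 side crop [[34.0, 408.0], [93.0, 460.0]] wrist [[278.0, 109.0], [121.0, 109.0]]
((463.5264892578125, 254.10789489746094), (27.78158187866211, 159.88307189941406), 89.97107696533203)
((466.14886474609375, 325.5814514160156), (162.53057861328125, 27.923770904541016), 0.8163158893585205)
```

View pics/m10.png

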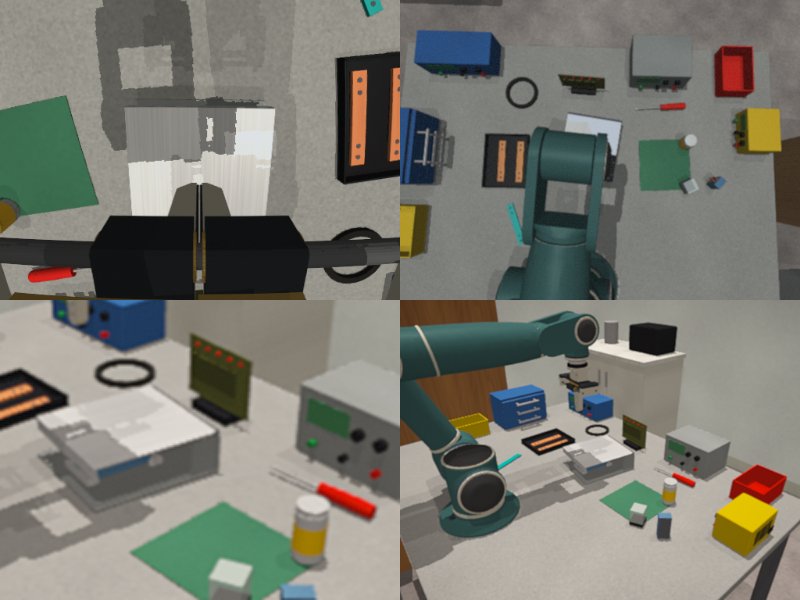

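The picture shows the flap level over the holder, with its near-left corner at about (40,417) against (34,416) predicted for fully closed. Both bars are side by side in the tray, and the can, relay, card, gasket and screwdriver are in place. Handing in.

```bash
python3 -c "
from station import r
print(r.hand_in()); print(r.state()['time'])"
```

```text
the job is handed in; nothing more can be done
None
the job is handed in; nothing more can be done
```

I moved the bar into the tray, set the fuse holder in the pocket with its clips up, and closed the flap. I handed the job in at about 20 s of robot time; no verdict was reported.

- **Bar:** it lies at (466, 326) mm, at the tray centre lengthwise, about 71 mm from the other bar. That bar still measures within about 1–3 mm of its first position.
- **Holder:** its top face was about 55 mm wide from end to end, so it looked level. It was about 3 mm from the pocket centre and turned under 1° from the pocket. Its automatic outline at first read 123 mm long, about 6 mm off centre. I put that down to the visible end face being included. I released it tilted about 5°, because joint 3 could not reach the level pose. Its height was not measured separately, and I did not re-check it after closing the flap.
- **Flap:** the fingers stopped at 79 mm, which is the closed height, with 42 N upward (about 50 N total) at the stop. The side view fits fully closed within a few pixels, which is roughly the size of the 0.06 rad allowance.
- **Everything else:** the can, relay, card, gasket and screwdriver looked unmoved and upright by eye. The arm was clear, with no force at the wrist.

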